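# Find which way the red shaker cap opens and hold it off

### The job

The red-capped shaker in the spice rack is to be refilled: its quarter-turn cap opens clockwise on some shakers and anticlockwise on others, so feel out which way this one turns (try one way, then the other), twist it to its open stop and lift it straight off. Finish while holding the red cap still and level in the gripper, about 10 cm straight above its shaker. Leave the blue cap and everything else on the shelf where it is.

Things in the scene. Friction and masses are not known exactly. Their poses are not given: they have to be found in the camera images.
- cap_red_center (a point): Red round ribbed plastic cap, 44 mm diameter, 24 mm high, white line across its top along its x axis; the point is its centre, 12 mm above its underside; z up. Loose, about 35 g; a 13 mm plug with two lugs below it sits in the collar. Closed, its x axis is along the shaker's and its centre 12 mm above the collar's top. Turns about its z almost freely between two stops; over 0.25 N m means a stop.
- shaker_red_seat (a point): Collar of the red shaker: grey ring, 42 mm diameter, 16.5 mm high, on a fixed square glass 52 x 52 x 60 mm that neither turns nor lifts; the point is the centre of the collar's top; z up, axes parallel to the rack's. The cap opens by 1.15 rad one way only, unseen and differing per start; the other way it stops within 0.05 rad. At the open stop or up to 0.2 rad short of it the cap lifts straight off (13 mm frees it), else it is held after 1 mm.
- cap_blue_center (a point): Blue round ribbed plastic cap, 44 mm diameter, 24 mm high, white line across its top along its x axis; the point is its centre, 12 mm above its underside; z up. Sits on the blue shaker; a bystander.
- shaker_blue_seat (a point): Collar of the blue-capped shaker: grey ring, 42 mm diameter, 16.5 mm high, on a fixed square glass 52 x 52 x 60 mm that neither turns nor lifts; the point is the centre of the collar's top; z up, axes parallel to the rack's. A bystander.
- shaker_open_seat (a point): Collar of the open, capless shaker: grey ring, 42 mm diameter, 16.5 mm high, on a fixed square glass 52 x 52 x 60 mm that neither turns nor lifts; the point is the centre of the collar's top; z up, axes parallel to the rack's. A bystander.
- spice_rack: wooden spice rack, fixed: a pulled-out tray 130 (x) x 360 (y) x 35 mm high with the three shakers, in any order, at y = -110, 0 and 110 mm, bottoms 8 mm up, and behind it a case 85 mm high from x = 68 to 148 mm; origin on the shelf surface at the tray's centre; the front with its knob faces -x.
- roasting_tray_center (a point): steel roasting tray 320 x 220 x 45 mm, a bystander; its centre.
- ramekin1_center (a point): grey ramekin, 90 mm diameter, 48 mm high, a bystander; its centre.
- ramekin2_center (a point): another such ramekin, a bystander; its centre.
- tongs_center (a point): steel tongs lying flat, 260 x 75 x 12 mm, long axis x, a bystander; its centre.
- spatula_grip (a point): black plastic spatula lying flat, 300 mm long along x, a bystander; a point on its handle.
Mind the look-alikes: they are no part of the job. Of the things shaped like the part that bears cap_red_center, the red one is meant.

How it is judged:
On the way, in this order (a step that is already met when the one before it is completed fails the run):
1. the red cap is turned open while still down on its shaker (angle between the x axis of cap_red_center and the x axis of shaker_red_seat, either way round above 0.7 rad and z of cap_red_center in the frame of shaker_red_seat below 0.02 m and horizontal distance between cap_red_center and shaker_red_seat below 0.006 m), for 0.1 s.
2. the red cap is lifted off and held clear in the gripper (z of cap_red_center in the frame of shaker_red_seat between 0.062 and 0.212 m and horizontal distance between cap_red_center and shaker_red_seat below 0.06 m and angle between cap_red_center's own z axis and vertical below 0.3 rad and contact force between cap_red and the fingers above 1 N and contact force between cap_red and spice_rack below 0.2 N and contact force between cap_red and shaker_red below 0.2 N and contact force between cap_red and shaker_blue below 0.2 N and contact force between cap_red and shaker_open below 0.2 N), for 0.2 s.
At the end, for the whole second after the job is handed in: The red cap is gripped by the fingers, still and level (within 0.3 rad), its underside 50 to 200 mm above its shaker's collar and within 60 mm sideways of it, touching no shaker or rack; nothing else has been disturbed (all of step 2 and linear speed of cap_red below 0.03 m/s); the arm keeps its last pose, push and grip.
It fails at once if the blue cap is moved (over 8 mm) or turned (over 0.2 rad) (distance of cap_blue_center from where it was at the start of the episode above 0.008 m or angle between the x axis of cap_blue_center and the x axis of shaker_blue_seat, either way round above 0.2 rad).
It fails at once if a bystander is moved over 20 mm (distance of any of roasting_tray_center, ramekin1_center, ramekin2_center, tongs_center, spatula_grip from where it was at the start of the episode above 0.02 m).
It also fails if it takes over 45 s, if anything falls off the work surface, if the arm or the gripper's body presses on something with over 40 N, if the wrist force passes 120 N, or if a joint passes its speed limit or range.

### The arm

A 6-joint arm with a two-finger parallel gripper is mounted at the origin on the work surface. World frame = base frame: x ahead of the robot, y to its left, z up, the work surface at z = 0. Lengths are in m, angles in rad, forces in N, time in s.
With the tool pointing down it reaches from about 0.35 to 0.95 m from the base axis. Payload 17.4 kg.
Tool frame: the origin (TCP) lies midway between the tips of the shut fingers; the grasp point (between the pads) lies 19 mm behind it; z points along the fingers, y is the direction in which the jaws open and shut (so a half turn about z gives the same grasp; the last joint's range is limited). The gripper opens to 93 mm and grips with 3 to 60 N. Pads are 15 mm wide; open, the fingers measure 128 mm over their backs; the gripper's body (75 mm by 188 mm) begins 65 mm behind the grasp point.
Start: joints at [-1.321, 0.116, 1.442, -0, 1.584, -0.038], TCP at [0.192, -0.647, 0.219] pointing down, gripper open.
Joint ranges: [-2.83, 2.83], [-0.83, 2.19], [0.07, 2.5], [-1.14, 4.28], [0.01, 3], [-2.97, 2.97]. Speed limits (rad/s): [1.89, 1.89, 2.22, 3.14, 3.14, 3.14].

### API

Orientations are given as a 3x3 rotation matrix whose columns are the frame's x, y, z axes.
In Python, from workcell import monitor, optics, bot gives the robot as it stands.
- The arm moves only by the tool move_arm, never from a script. Its argument "deltas" is a list of rows, each a list of 3 entries, a list of its own where there are three numbers: the shift along the tool's x, y, z in m, then the turn, a rotation vector about the tool's x, y, z in rad, then the closure, from 0 (fully open) to 1 (shut). In form: [[[x, y, z], [wx, wy, wz], hand], ...]. A call has 1 to 10 rows; each row is the pose to reach, as a shift and turn from the pose commanded when the call began, along the tool's axes at that moment; what a row does not reach only later rows make up. A row lasts 1/12 s, in which the tool goes at most 41.7 mm and 7.16 degrees, less where a joint would pass 70% of its speed; a pose out of reach is approached as far as the arm can. A call with a gripper value outside its range is refused whole. The fingers move at their own pace and stop on an object; "grip_force" is the grip in N (left out, the last holds). Time passes only in rows, so rows that repeat a pose let the fingers close. It gives the time, the measured TCP pose, the force and the opening at its end, in the units of the state.
- monitor.read_state(): the state, without advancing time (a new reading comes with each control period).
- optics.capture(name): name is "side" or "top" or "wrist"; returns the picture (480x640x3 uint8, red, green, blue); there is no depth.
- optics.camera_params(name): a dict with "fx", "fy", "cx", "cy" (pixels), "rvec" (rotation vector, rad) and "tvec" (3), from world to camera coordinates, as OpenCV has them; the wrist camera has in their place "hand_eye" (4x4, takes a point from camera to tool coordinates, whose origin is the TCP and whose axes are the flange's). Camera axes: x right, y down, z forward; pixel columns grow to the right and rows downward; lengths in m; the calibration is good to about 2 mm. A picture is of the moment at which its call begins: read the wrist's pose just before it. camera_params takes no time and is no camera call.
- bot.job_done(): hands the job in, once; it reports no verdict.
The state is a dict: "t": time; "joint_pos": joint angles; "qvel": joint speeds; "joint_torque": joint torques, N m; "tool_pos": TCP position; "eef_rot": TCP orientation; "ft_force": force on the tool from outside, world axes, zero at the start; "moment": the same for the moment, N m; "grip_width": finger opening in m.
Only numpy, scipy, OpenCV 4.12 (cv2) and the standard library are available. Lean on these libraries where they do the work, as an engineer would, in place of code of your own. Each camera call takes 0.05 s, during which the arm holds its last target.

## Working session

There is one attempt and no reset: what is moved stays moved. The work goes in short steps, Python scripts to look and compute and a tool call to move; the robot and the scene stay as the last step left them, time stands still between calls to the robot, and variables do not carry over. Pictures are saved under pics/ and viewed, and the job is handed in when it is done.

Besides the shell and the picture viewer there is one more tool, called after "Request:" as name(argument=value, ...) on one line, values as JSON. move_arm: Moves the arm, as the interface text tells. Its arguments: {"type":"object","properties":{"deltas":{"type":"array"},"grip_force":{"type":"number"}},"required":["deltas"]}

```bash
mkdir -p pics
python3 - <<'E'
from workcell import monitor, optics, bot
import cv2
s=monitor.read_state();print(s)
for n in("top","side","wrist"):
    im=optics.capture(n);cv2.imwrite(f"pics/{n}0.png",im[:,:,::-1]);print(optics.camera_params(n))
E
```

```text
{'t': 0.0, 'joint_pos': array([-1.32078754e+00,  1.16464462e-01,  1.44229831e+00,  3.90977397e-05,
        1.58396455e+00, -3.77829111e-02]), 'qvel': array([-0.00113109,  0.00016364, -0.00013214, -0.00067136, -0.00055913,
       -0.00146546]), 'joint_torque': array([ 1.18310432e-03, -7.21268606e+01, -6.22618246e+01,  7.79441558e-02,
        2.37357075e-02, -1.13701356e-04]), 'tool_pos': array([ 0.19155119, -0.64703323,  0.21789917]), 'eef_rot': array([[ 9.58872878e-01,  2.83835771e-01, -2.42850690e-04],
       [ 2.83835863e-01, -9.58872240e-01,  1.10905837e-03],
       [ 8.19276526e-05, -1.13237573e-03, -9.99999356e-01]]), 'ft_force': array([ 0.12160638, -0.09720797, -0.68984454]), 'moment': array([ 0.00205189,  0.05229292, -0.0265058 ]), 'grip_width': 0.09290993982083796}
{'fx': 445.77183093389897, 'fy': 445.77183093389897, 'cx': 315.42855052867355, 'cy': 249.31755909165653, 'rvec': array([ 2.12029657, -2.13475008,  0.15138068]), 'tvec': array([-0.03133621,  0.53129227,  1.38251185])}
{'fx': 469.35190466086505, 'fy': 469.35190466086505, 'cx': 317.1308047423636, 'cy': 243.0288438465282, 'rvec': array([ 0.63591641, -2.70208324,  1.10344361]), 'tvec': array([0.4183254 , 0.26501907, 1.14139502])}
{'fx': 392.97886658045485, 'fy': 392.97886658045485, 'cx': 321.03972700935236, 'cy': 238.07240553622788, 'hand_eye': array([[-1.53160876e-04, -9.64462238e-01, -2.64220679e-01,
         7.26118031e-02],
       [ 9.99999916e-01, -4.75727969e-05, -4.06019309e-04,
        -2.95960881e-04],
       [ 3.79020575e-04, -2.64220719e-01,  9.64462165e-01,
        -1.65638457e-01],
       [ 0.00000000e+00,  0.00000000e+00,  0.00000000e+00,
         1.00000000e+00]])}
```

View pics/top0.png

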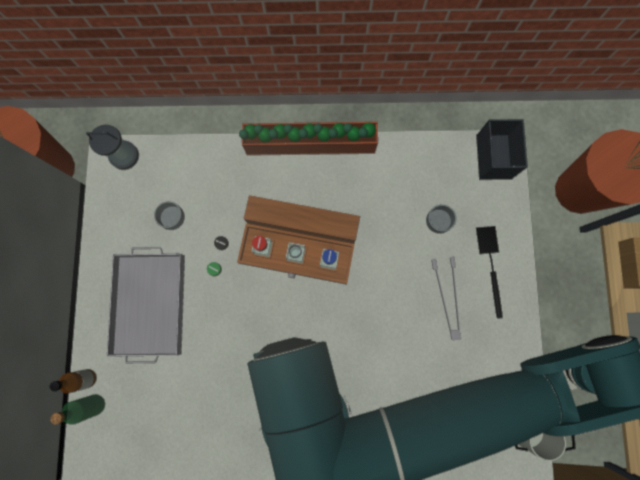

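View pics/side0.png

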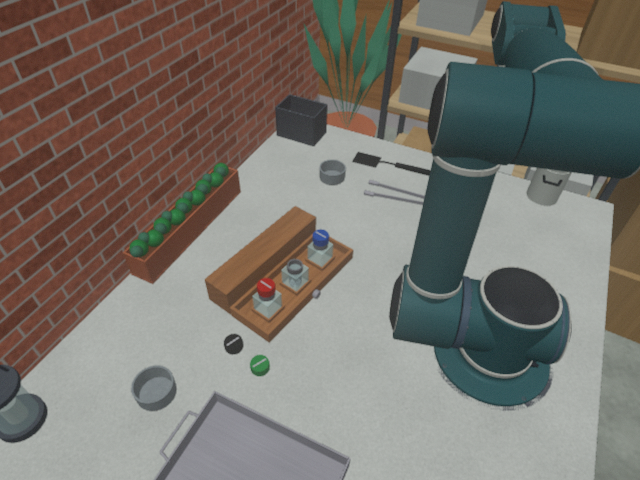

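View pics/wrist0.png

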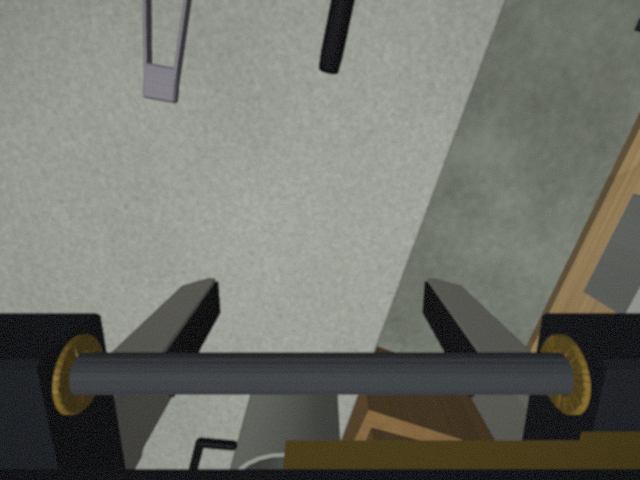

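The top view shows the red cap at (260,243), the open shaker at (295,252) and the blue cap at (330,258). Loose black and green caps lie at (221,242) and (214,269). The only red round cap is the one on the rack, so that is the target. Next I'll triangulate it and check it in a crop.

```bash
cat > h.py <<'E'
import numpy as np, cv2
from workcell import monitor, optics, bot
def P(n):
    c=optics.camera_params(n);R=cv2.Rodrigues(c['rvec'])[0]
    K=np.array([[c['fx'],0,c['cx']],[0,c['fy'],c['cy']],[0,0,1]]);return K,R,c['tvec']
def Pw(s):
    c=optics.camera_params('wrist');K=np.array([[c['fx'],0,c['cx']],[0,c['fy'],c['cy']],[0,0,1]])
    T=np.eye(4);T[:3,:3]=s['eef_rot'];T[:3,3]=s['tool_pos'];M=np.linalg.inv(T@c['hand_eye']);return K,M[:3,:3],M[:3,3]
def onplane(cam,uv,z):
    K,R,t=cam;d=R.T@np.linalg.inv(K)@np.array([*uv,1.]);o=-R.T@t;return o+d*(z-o[2])/d[2]
def proj(cam,p):
    K,R,t=cam;q=K@(R@np.asarray(p)+t);return q[:2]/q[2]
def tri(c1,u1,c2,u2):
    f=lambda c:c[0]@np.c_[c[1],c[2]]
    X=cv2.triangulatePoints(f(c1),f(c2),np.float64(u1).reshape(2,1),np.float64(u2).reshape(2,1)).ravel();return X[:3]/X[3]
def blob(im,col,box):
    x0,y0,x1,y1=box;a=im[y0:y1,x0:x1].astype(int)
    r,g,b=a[...,0],a[...,1],a[...,2]
    m=((r>110)&(r>2.0*g)&(r>2*b)) if col=='red' else ((b>100)&(b>1.6*r)&(b>1.5*g))
    m=cv2.morphologyEx(m.astype(np.uint8),cv2.MORPH_CLOSE,np.ones((5,5)))
    n,l,st,c=cv2.connectedComponentsWithStats(m);i=1+np.argmax(st[1:,4]);return c[i]+[x0,y0],st[i]
E
python3 - <<'E'
from h import *
t=cv2.imread('pics/top0.png')[:,:,::-1];s=cv2.imread('pics/side0.png')[:,:,::-1]
for c,bt,bs in(('red',(240,225,285,262),(245,270,290,305)),('blue',(310,240,350,275),(300,222,340,255))):
    a,sa=blob(t,c,bt);b,sb=blob(s,c,bs);X=tri(P('top'),a,P('side'),b)
    print(c,a,sa,b,sb,X,onplane(P('top'),a,.10))
cr=np.hstack([cv2.resize(t[195:290,200:370],None,fx=3,fy=3),]);cv2.imwrite('pics/c1.png',cv2.resize(t[190:290,230:370,::-1],None,fx=5.5,fy=5.5,interpolation=cv2.INTER_CUBIC))
E
```

```text
red [258.81632653 242.40136054] [ 12  11  14  14 147] [264.91699605 286.03557312] [ 12   8  18  19 253] [0.54309988 0.13757933 0.10259155] [0.54480197 0.13841196 0.1       ]
blue [329.02222222 256.23703704] [ 13  10  13  13 135] [319.84455959 237.23834197] [ 13   8  15  16 193] [ 0.49894926 -0.0779223   0.09824389] [ 0.49991416 -0.07754685  0.1       ]
```

View pics/c1.png

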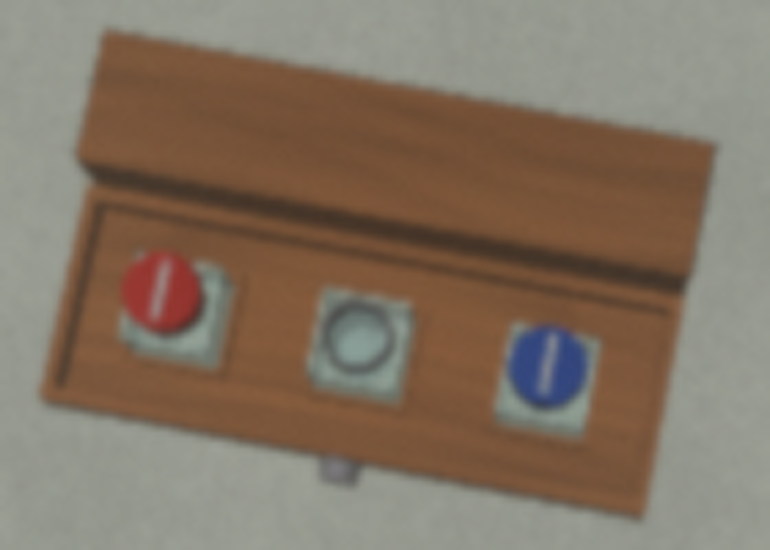

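The crop confirms it: the red cap is at crop (162,292), closed, with its line along the rack's x. The rack yaw is about -0.2 rad. I'll plan a hover above the cap with the jaws along the rack's y.

```bash
cat >> h.py <<'E'
from scipy.spatial.transform import Rotation as Ro
def down(yaw):
    c,s=np.cos(yaw),np.sin(yaw);return np.array([[c,s,0],[s,-c,0],[0,0,-1.]])
def delta(p,yaw,p0=None,R0=None):
    s=monitor.read_state();p0=s['tool_pos'] if p0 is None else p0;R0=s['eef_rot'] if R0 is None else R0
    R1=down(yaw);return (R0.T@(np.array(p)-p0)).round(4),Ro.from_matrix(R0.T@R1).as_rotvec().round(4),R1
E
python3 - <<'E'
from h import *
s=monitor.read_state();p=s['tool_pos'];R=s['eef_rot'];g=np.array([.5435,.138,.2])
y=.288
for i in(1,2,3):
    q=s['tool_pos']+(g-s['tool_pos'])*i/3;y1=.288+(2.94-.288)*i/3
    d,w,R1=delta(q,y1,p,R);print(d,w,q);p,R=q,R1
E
```

```text
[ 0.1868 -0.2176  0.0062] [-8.000e-04 -4.000e-04 -8.843e-01] [ 0.30885681 -0.3853984   0.21205036]
[0.2867 0.0065 0.006 ] [ 0.     0.    -0.884] [ 0.4261784  -0.1236992   0.20602518]
[0.1768 0.2258 0.006 ] [ 0.     0.    -0.884] [0.5435 0.138  0.2   ]
```

Request:
move_arm(deltas=[[[0.019,-0.022,0],[0,0,-0.088],0],[[0.037,-0.044,0],[0,0,-0.177],0],[[0.056,-0.065,0],[0,0,-0.265],0],[[0.075,-0.087,0],[0,0,-0.354],0],[[0.093,-0.109,0],[0,0,-0.442],0],[[0.112,-0.131,0],[0,0,-0.53],0],[[0.131,-0.152,0],[0,0,-0.619],0],[[0.149,-0.174,0],[0,0,-0.707],0],[[0.168,-0.196,0],[0,0,-0.796],0],[[0.187,-0.218,0],[0,0,-0.884],0]])

```text
t: 0.98
tool_pos: [0.3092, -0.3838, 0.2185]
eef_rot: [[0.385, 0.923, -0.0], [0.923, -0.385, 0.0], [0.0, -0.0, -1.0]]
ft_force: [0.1, 0.1, 0.4]
grip_width: 0.0928
```

Request:
move_arm(deltas=[[[0.029,0.001,0],[0,0,-0.088],0],[[0.057,0.001,0],[0,0,-0.177],0],[[0.086,0.002,0],[0,0,-0.265],0],[[0.115,0.003,0],[0,0,-0.354],0],[[0.143,0.003,0],[0,0,-0.442],0],[[0.172,0.004,0],[0,0,-0.53],0],[[0.201,0.005,0],[0,0,-0.619],0],[[0.229,0.005,0],[0,0,-0.707],0],[[0.258,0.006,0],[0,0,-0.796],0],[[0.287,0.0065,0],[0,0,-0.884],0]])

```text
t: 1.82
tool_pos: [0.4267, -0.1218, 0.2187]
eef_rot: [[-0.47, 0.883, 0.0], [0.883, 0.47, -0.0], [-0.0, 0.0, -1.0]]
ft_force: [0.9, -0.4, 0.2]
grip_width: 0.0931
```

Request:
move_arm(deltas=[[[0.018,0.023,0],[0,0,-0.088],0],[[0.035,0.045,0],[0,0,-0.177],0],[[0.053,0.068,0],[0,0,-0.265],0],[[0.071,0.09,0],[0,0,-0.354],0],[[0.088,0.113,0],[0,0,-0.442],0],[[0.106,0.135,0],[0,0,-0.53],0],[[0.124,0.158,0],[0,0,-0.619],0],[[0.141,0.181,0],[0,0,-0.707],0],[[0.159,0.203,0],[0,0,-0.796],0],[[0.177,0.226,0],[0,0,-0.884],0]])

```text
t: 2.65
tool_pos: [0.5441, 0.1402, 0.2184]
eef_rot: [[-0.981, 0.196, -0.0], [0.196, 0.981, -0.0], [0.0, -0.0, -1.0]]
ft_force: [0.3, -0.9, 0.0]
grip_width: 0.093
```

Run:
```python
from h import *
s=monitor.read_state();im=optics.capture('wrist');cv2.imwrite('pics/w1.png',im[:,:,::-1])
print(s['t'],s['tool_pos'],s['eef_rot'],s['joint_pos'],abs(s['qvel']).max(),s['ft_force'],s['moment'])
print(proj(Pw(s),[.5435,.138,.1085]))
```

```text
2.65 [0.54414188 0.14021177 0.21844651] [[-9.80616962e-01  1.95934491e-01 -2.22416036e-04]
 [ 1.95934513e-01  9.80616979e-01 -8.05096894e-05]
 [ 2.02330316e-04 -1.22528145e-04 -9.99999972e-01]] [ 2.06810877e-01 -1.30864661e-01  1.68743197e+00 -3.31266918e-05
  1.58525955e+00 -1.16677559e+00] 0.5336547067922237 [ 0.31801095 -0.87995278  0.04811113] [ 0.02766064 -0.14178593 -0.023368  ]
[317.80900235 235.76549862]
```

View pics/w1.png

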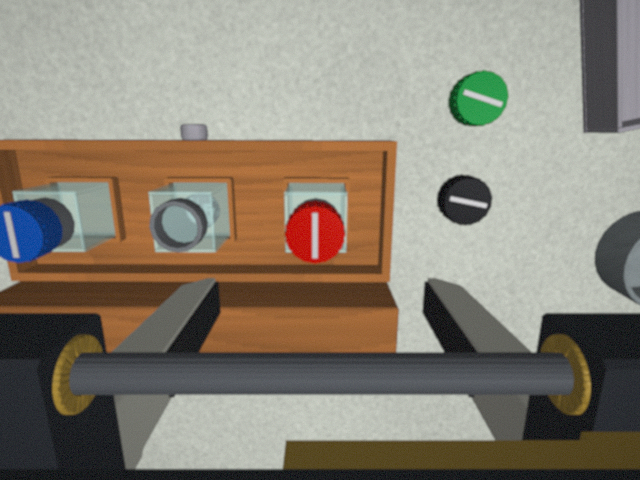

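The wrist view shows the red cap at about (315,232) with its line vertical, which is the rack's x. I'll measure it precisely.

Run:
```python
from h import *
s=monitor.read_state();im=optics.capture('wrist');print(s['t'],s['tool_pos'],abs(s['qvel']).max())
a=im[190:280,270:360].astype(int)
red=((a[...,0]>110)&(a[...,0]>2*a[...,1])).astype(np.uint8)
cs=max(cv2.findContours(red,0,2)[0],key=cv2.contourArea);hull=np.zeros_like(red);cv2.fillPoly(hull,[cs],1)
w=((a.min(2)>150)&(hull>0)).astype(np.uint8)
v,u=np.nonzero(w);pts=np.c_[u,v].astype(np.float32)
r=cv2.minAreaRect(pts);c=np.array(r[0])+[270,190];print('line',c,r,pts.min(0),pts.max(0))
(cx,cy),rad=cv2.minEnclosingCircle(cs);print('circ',cx+270,cy+190,rad,cv2.boundingRect(cs))
cam=Pw(s);print(onplane(cam,c,.1085),onplane(cam,(cx+270,cy+190),.1085))
l=cv2.fitLine(pts,cv2.DIST_L2,0,.01,.01).ravel();d=onplane(cam,c+l[:2]*20,.1085)-onplane(cam,c-l[:2]*20,.1085);print('yaw',np.arctan2(d[1],d[0]))
cv2.imwrite('pics/w2.png',cv2.resize(im[190:280,270:360,::-1],None,fx=6,fy=6))
```

```text
2.7 [0.54537967 0.14357029 0.21795018] 0.09255483406552949
line [309.5 235. ] ((39.5, 45.0), (44.0, 5.0), 90.0) [37. 23.] [42. 67.]
circ 309.8070983886719 232.24209594726562 30.836078643798828 (10, 12, 60, 62)
[0.54290307 0.1357259  0.1085    ] [0.54092182 0.13634727 0.1085    ]
yaw 2.940326708126297
```

View pics/w2.png

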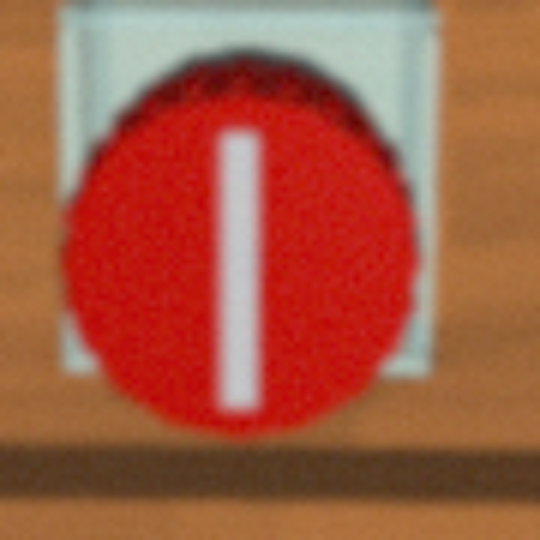

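Request:
move_arm(deltas=[[[0,0,0.02],[0,0,0],0],[[0,0,0.04],[0,0,0],0],[[0,0,0.06],[0,0,0],0],[[0,0,0.07],[0,0,0],0],[[0,0,0.07],[0,0,0],0],[[0,0,0.07],[0,0,0],0]])

```text
t: 3.25
tool_pos: [0.5439, 0.1385, 0.149]
eef_rot: [[-0.98, 0.201, -0.0], [0.201, 0.98, -0.0], [0.0, -0.0, -1.0]]
ft_force: [0.4, -0.6, 1.3]
grip_width: 0.0929
```

Run:
```python
from h import *
s=monitor.read_state();im=optics.capture('wrist');cv2.imwrite('pics/w3.png',im[:,:,::-1]);print(s['t'],s['tool_pos'],abs(s['qvel']).max(),s['ft_force'],s['moment'])
cam=Pw(s)
a=im.astype(int);red=((a[...,0]>110)&(a[...,0]>2*a[...,1])&(a[...,0]>2*a[...,2])).astype(np.uint8)
cs=max(cv2.findContours(red,0,2)[0],key=cv2.contourArea);hull=np.zeros_like(red);cv2.fillPoly(hull,[cs],1)
w=((a.min(2)>150)&(hull>0));v,u=np.nonzero(w);c=[(u.min()+u.max())/2,(v.min()+v.max())/2]
print(cv2.boundingRect(cs),c,onplane(cam,c,.1085))
t=optics.capture('top');b=blob(t,'red',(240,225,285,262));print(b)
```

```text
3.25 [0.54386946 0.13846598 0.1490469 ] 0.0249173579810969 [ 0.35664805 -0.59611938  1.33663008] [-0.00236846 -0.15353268  0.009626  ]
(277, 225, 79, 79) [np.float64(315.5), np.float64(267.5)] [0.54271366 0.13557532 0.1085    ]
(array([257.11764706, 247.35294118]), array([14, 21,  7,  4, 17], dtype=int32))
```

View pics/w3.png

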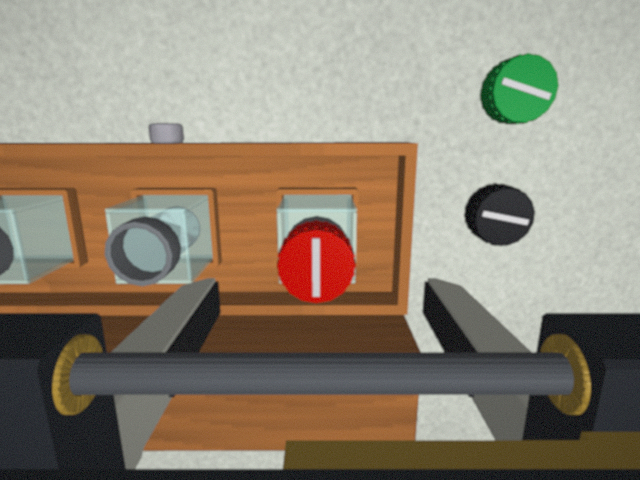

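The red cap is at (316,262), line centre (315.5,267.5), about 3 mm off the jaw midpoint along tool -y. I'll correct that and descend.

Request:
move_arm(deltas=[[[0,-0.001,0.015],[0,0,0],0],[[0,-0.003,0.03],[0,0,0],0],[[0,-0.003,0.045],[0,0,0],0],[[0,-0.003,0.056],[0,0,0],0],[[0,-0.003,0.062],[0,0,0],0],[[0,-0.003,0.062],[0,0,0],0],[[0,-0.003,0.062],[0,0,0],0]])

```text
t: 3.93
tool_pos: [0.5436, 0.1359, 0.0874]
eef_rot: [[-0.98, 0.2, 0.001], [0.2, 0.98, 0.0], [-0.001, 0.0, -1.0]]
ft_force: [-1.0, -0.6, -0.1]
grip_width: 0.0931
```

Run:
```python
from h import *
s=monitor.read_state();print(s['t'],s['tool_pos'],s['ft_force'],s['moment'])
t=optics.capture('side');cv2.imwrite('pics/s4.png',cv2.resize(t[200:350,170:370,::-1],None,fx=4,fy=4,interpolation=cv2.INTER_CUBIC))
```

```text
3.9333 [0.5436134  0.13587269 0.08736796] [-1.04041779 -0.62223766 -0.13213   ] [ 0.05506447 -0.16793888 -0.02948232]
```

View pics/s4.png

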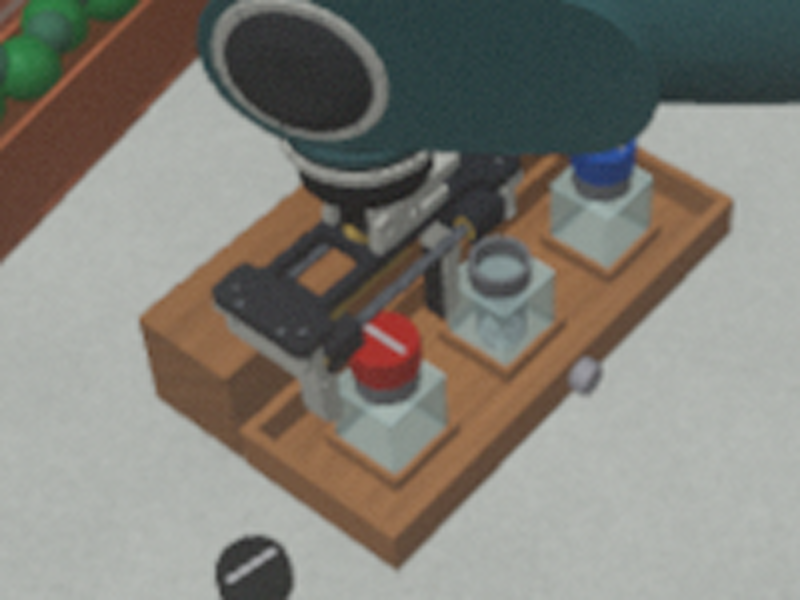

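Run:
```python
from h import *
s=monitor.read_state();c=P('side');t=s['tool_pos'];R=s['eef_rot']
f=lambda p:(proj(c,p)-[170,200])*4
print('tcp',f(t),'tips',[f(t+R[:,1]*k) for k in(-.0465,.0465)],[f(t+R[:,1]*k+R[:,0]*.01) for k in(-.0465,.0465)],'captop',f([.5427,.1356,.1085]),'caps base',f([.5427,.1356,.0845]))
im=optics.capture('wrist');cv2.imwrite('pics/w4.png',im[:,:,::-1])
```

```text
tcp [379.81728558 356.77482983] tips [array([429.62858458, 311.24739248]), array([327.70563784, 404.40478179])] [array([441.71276832, 318.89724741]), array([339.97304714, 412.7537099 ])] captop [379.44558353 335.48110362] caps base [381.88707565 360.22879084]
```

View pics/w4.png

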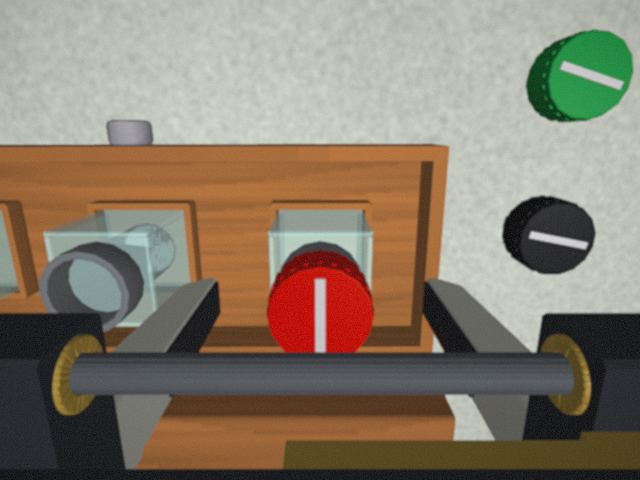

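Run:
```python
from h import *
for n,f,box in(('top','pics/top0.png',(245,228,275,258)),('side','pics/side0.png',(250,272,285,304)),('topB','pics/top0.png',(315,243,345,272)),('sideB','pics/side0.png',(305,225,335,252))):
    im=cv2.imread(f)[:,:,::-1].astype(float);x0,y0,x1,y1=box;a=im[y0:y1,x0:x1]
    k=0 if n[-1]!='B' else 2;o=2-k
    col=a[...,k]-a[...,o]
    m=(col>50).astype(np.uint8);cs=max(cv2.findContours(m,0,2)[0],key=cv2.contourArea);h=np.zeros_like(m);cv2.fillPoly(h,[cv2.convexHull(cs)],1)
    h=cv2.erode(h,np.ones((3,3)))
    w=np.clip(a[...,1]-70,0,None)*h
    v,u=np.mgrid[y0:y1,x0:x1];c=(np.array([(w*u).sum(),(w*v).sum()])/w.sum())
    print(n,c,onplane(P(n.replace('B','')),c,.1085))
```

```text
top [260.96397753 246.83870968] [0.52941496 0.13034224 0.1085    ]
side [275.01229654 289.15857559] [0.51268725 0.13869602 0.1085    ]
topB [329.00913242 256.17275495] [ 0.49885709 -0.07741686  0.1085    ]
sideB [320.41526375 234.88627011] [ 0.49606039 -0.0775204   0.1085    ]
```

Run:
```python
from h import *
for n,f,box in(('top','pics/top0.png',(245,228,275,258)),('side','pics/side0.png',(250,272,285,304))):
    im=cv2.imread(f)[:,:,::-1].astype(float);x0,y0,x1,y1=box;a=im[y0:y1,x0:x1]
    m=((a[...,0]>2.2*a[...,1])&(a[...,0]>110)).astype(np.uint8);cs=max(cv2.findContours(m,0,2)[0],key=cv2.contourArea);h=np.zeros_like(m);cv2.fillPoly(h,[cv2.convexHull(cs)],1)
    h=cv2.erode(h,np.ones((3,3)))
    w=np.clip(a[...,1]-75,0,None)*h
    v,u=np.mgrid[y0:y1,x0:x1];c=(np.array([(w*u).sum(),(w*v).sum()])/w.sum())
    print(n,c,h.sum(),onplane(P(n),c,.1085))
```

```text
top [nan nan] 25 [nan nan nan]
side [265.46119874 284.03785489] 182 [0.54113997 0.13539468 0.1085    ]<stdin>:7: RuntimeWarning: invalid value encountered in divide
```

Request:
move_arm(deltas=[[[0.0012,0,0.002],[0,0,0],0.2],[[0.0012,0,0.002],[0,0,0],0.35],[[0.0012,0,0.002],[0,0,0],0.45],[[0.0012,0,0.002],[0,0,0],0.55],[[0.0012,0,0.002],[0,0,0],0.65],[[0.0012,0,0.002],[0,0,0],0.7],[[0.0012,0,0.002],[0,0,0],0.7],[[0.0012,0,0.002],[0,0,0],0.7]], grip_force=20)

```text
t: 4.7
tool_pos: [0.5422, 0.136, 0.0846]
eef_rot: [[-0.98, 0.2, -0.0], [0.2, 0.98, -0.0], [0.0, -0.0, -1.0]]
ft_force: [-0.1, 0.3, -0.3]
grip_width: 0.0443
```

Run:
```python
from h import *
s=monitor.read_state();R=s['eef_rot'];print(s['t'],s['tool_pos'],'Ftool',R.T@s['ft_force'],s['moment'],s['grip_width'],s['joint_pos'])
im=optics.capture('wrist');cv2.imwrite('pics/w5.png',im[:,:,::-1])
```

```text
4.7 [0.54215045 0.13603249 0.08464082] Ftool [0.14692013 0.25339322 0.29790182] [ 0.07724805 -0.17935355 -0.02760858] 0.044259216643941765 [ 2.00207831e-01 -6.79493167e-02  1.84929166e+00 -1.28964190e-05
  1.36026082e+00 -1.16876569e+00]
```

View pics/w5.png

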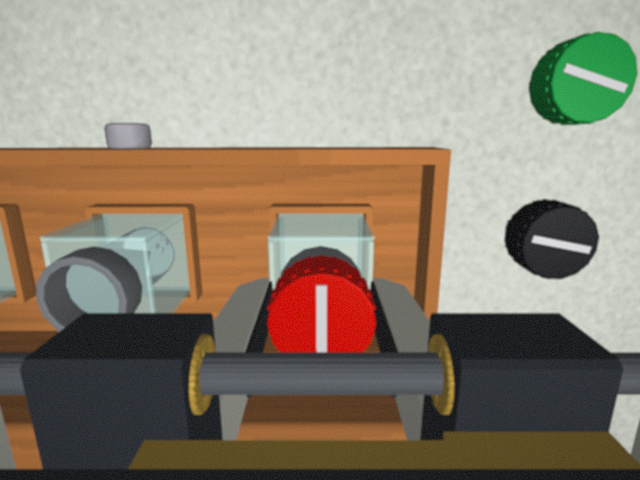

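The cap sits centred between the pads with almost no side force. Next I'll feel one direction.

Request:
move_arm(deltas=[[[0,0,0],[0,0,0],0.75],[[0,0,0],[0,0,0],0.75],[[0,0,0],[0,0,-0.04],0.75],[[0,0,0],[0,0,-0.08],0.75],[[0,0,0],[0,0,-0.12],0.75],[[0,0,0],[0,0,-0.12],0.75]])

```text
t: 5.25
tool_pos: [0.5419, 0.1357, 0.0846]
eef_rot: [[-0.997, 0.08, -0.001], [0.08, 0.997, -0.001], [0.001, -0.001, -1.0]]
ft_force: [-4.3, -3.1, 2.6]
grip_width: 0.0433
```

```bash
cat > st.py <<'E'
from h import *
s=monitor.read_state();R=s['eef_rot'];print(s['t'],s['tool_pos'],'yaw',np.arctan2(R[1,0],R[0,0]),'Ftool',(R.T@s['ft_force']).round(2),s['moment'],s['grip_width'],s['joint_pos'][5])
E
python3 st.py
```

```text
5.25 [0.54185671 0.1356705  0.08462783] yaw 3.061735710260143 Ftool [ 4.09 -3.43 -2.58] [-0.60376101  0.45077645 -0.48158514] 0.04334573569165971 -1.2909198386419591
```

The moment about z went to -0.48 N m, so anticlockwise (seen from above) is a stop. Now the other way.

Request:
move_arm(deltas=[[[0,0,0],[0,0,0.06],0.75],[[0,0,0],[0,0,0.12],0.75],[[0,0,0],[0,0,0.18],0.75],[[0,0,0],[0,0,0.24],0.75],[[0,0,0],[0,0,0.3],0.75],[[0,0,0],[0,0,0.3],0.75]])

```text
t: 5.75
tool_pos: [0.5422, 0.1361, 0.0847]
eef_rot: [[-0.927, 0.376, 0.0], [0.376, 0.927, 0.0], [-0.0, 0.0, -1.0]]
ft_force: [0.0, 0.2, 0.6]
grip_width: 0.0433
```

```bash
python3 st.py
python3 - <<'E'
from h import *
im=optics.capture('wrist');cv2.imwrite('pics/w6.png',im[:,:,::-1])
E
```

```text
5.75 [0.54218129 0.13610139 0.084682  ] yaw 2.756428660512741 Ftool [ 0.08  0.23 -0.57] [ 0.08018107 -0.11660727  0.02558743] 0.043333316707661176 -0.9853704784338546
```

View pics/w6.png

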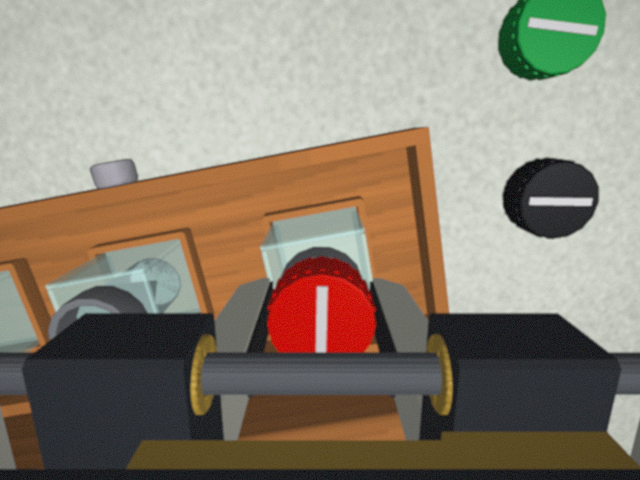

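Clockwise turns freely (the moment is back near 0 and the cap turns with the gripper). I'll continue.

Request:
move_arm(deltas=[[[0,0,0],[0,0,0.08],0.75],[[0,0,0],[0,0,0.16],0.75],[[0,0,0],[0,0,0.24],0.75],[[0,0,0],[0,0,0.32],0.75],[[0,0,0],[0,0,0.4],0.75],[[0,0,0],[0,0,0.48],0.75],[[0,0,0],[0,0,0.56],0.75],[[0,0,0],[0,0,0.64],0.75],[[0,0,0],[0,0,0.7],0.75],[[0,0,0],[0,0,0.7],0.75]])

```text
t: 6.63
tool_pos: [0.5422, 0.1361, 0.0847]
eef_rot: [[-0.469, 0.883, 0.0], [0.883, 0.469, 0.0], [0.0, 0.0, -1.0]]
ft_force: [-0.3, -0.6, -0.1]
grip_width: 0.0433
```

```bash
python3 st.py
```

```text
6.6333 [0.54216424 0.13608451 0.08467305] yaw 2.0587744789115403 Ftool [-0.39 -0.54  0.06] [ 0.03871186 -0.12070898  0.02924991] 0.04331521064530419 -0.2877372295154384
```

Request:
move_arm(deltas=[[[0,0,0],[0,0,0.06],0.75],[[0,0,0],[0,0,0.12],0.75],[[0,0,0],[0,0,0.18],0.75],[[0,0,0],[0,0,0.24],0.75],[[0,0,0],[0,0,0.28],0.75],[[0,0,0],[0,0,0.31],0.75],[[0,0,0],[0,0,0.31],0.75]])

```text
t: 7.22
tool_pos: [0.5432, 0.1362, 0.0849]
eef_rot: [[-0.18, 0.984, 0.003], [0.984, 0.18, 0.0], [-0.0, 0.003, -1.0]]
ft_force: [9.1, 1.8, -3.7]
grip_width: 0.0435
```

```bash
python3 st.py
python3 - <<'E'
from h import *
im=optics.capture('wrist');cv2.imwrite('pics/w7.png',im[:,:,::-1])
E
```

```text
7.2167 [0.54318476 0.13620578 0.08489406] yaw 1.752151375298156 Ftool [0.18 9.24 3.7 ] [ 0.2779561  -1.84266043  0.45861581] 0.04353105008108357 0.018882789057355964
```

View pics/w7.png

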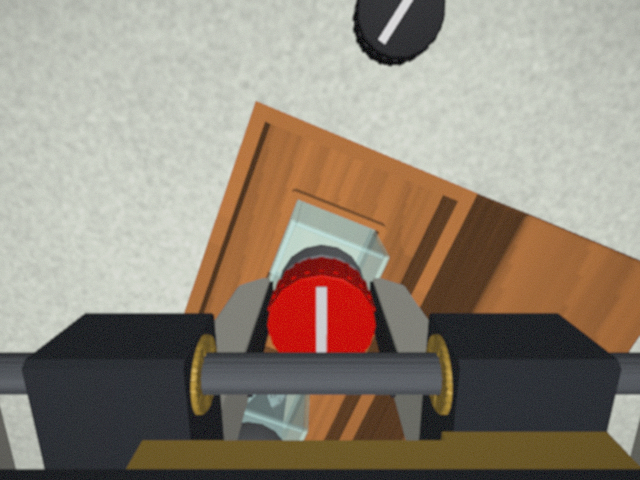

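The open stop is felt (+0.46 N m). I'll back off slightly and do a test lift.

Request:
move_arm(deltas=[[[0,0,0],[0,0,-0.05],0.75],[[0,0,0],[0,0,-0.07],0.75],[[0,0,0],[0,0,-0.07],0.75],[[0,0,-0.003],[0,0,-0.07],0.75],[[0,0,-0.006],[0,0,-0.07],0.75],[[0,0,-0.006],[0,0,-0.07],0.75]], grip_force=25)

```text
t: 7.77
tool_pos: [0.5427, 0.1361, 0.0911]
eef_rot: [[-0.248, 0.969, 0.001], [0.969, 0.248, 0.0], [-0.0, 0.001, -1.0]]
ft_force: [4.8, 1.1, -1.1]
grip_width: 0.0434
```

```bash
python3 st.py
```

```text
7.7667 [0.54270309 0.1360743  0.09107568] yaw 1.821341348015029 Ftool [-0.16  4.96  1.06] [ 0.15004962 -1.19248184  0.04558045] 0.04340564690601568 -0.05036329292989289
```

Only about 1 N vertical after 6 mm, so it's coming free. I'll lift another 93 mm, slowing at the end.

Request:
move_arm(deltas=[[[0,0,-0.008],[0,0,0],0.75],[[0,0,-0.018],[0,0,0],0.75],[[0,0,-0.03],[0,0,0],0.75],[[0,0,-0.043],[0,0,0],0.75],[[0,0,-0.056],[0,0,0],0.75],[[0,0,-0.069],[0,0,0],0.75],[[0,0,-0.08],[0,0,0],0.75],[[0,0,-0.088],[0,0,0],0.75],[[0,0,-0.093],[0,0,0],0.75],[[0,0,-0.093],[0,0,0],0.75]])

```text
t: 8.6
tool_pos: [0.5425, 0.1361, 0.1848]
eef_rot: [[-0.246, 0.969, 0.001], [0.969, 0.246, 0.0], [-0.0, 0.001, -1.0]]
ft_force: [-0.0, -0.6, 0.2]
grip_width: 0.0436
```

Request:
move_arm(deltas=[[[0,0,0],[0,0,0],0.75],[[0,0,0],[0,0,0],0.75],[[0,0,0],[0,0,0],0.75],[[0,0,0],[0,0,0],0.75],[[0,0,0],[0,0,0],0.75],[[0,0,0],[0,0,0],0.75]])

```text
t: 9.1
tool_pos: [0.5421, 0.1361, 0.1835]
eef_rot: [[-0.246, 0.969, -0.0], [0.969, 0.246, -0.0], [0.0, -0.0, -1.0]]
ft_force: [0.4, -0.3, -0.5]
grip_width: 0.0436
```

```bash
python3 st.py
python3 - <<'E'
from h import *
a=optics.capture('wrist');b=optics.capture('side')
b=cv2.resize(b[190:340,190:350],(512,480),interpolation=cv2.INTER_CUBIC)
cv2.imwrite('pics/f8.png',cv2.resize(np.hstack([a,b])[:,:,::-1],(800,333)))
E
```

```text
9.1 [0.54209649 0.13605873 0.18345931] yaw 1.8198460593202757 Ftool [-0.39  0.29  0.46] [-0.05862022 -0.09453147 -0.04873365] 0.043612373066511625 -0.048780079175350564
```

View pics/f8.png

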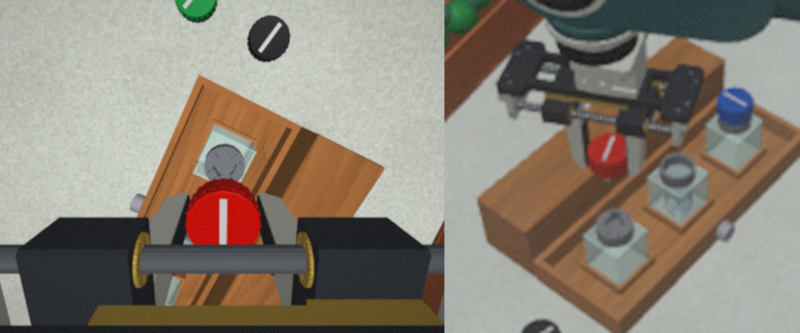

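Both views show the red cap level in the jaws, about 99 mm above its now open collar. The blue cap is in place and the arm is at rest, so I'm handing in.

```bash
python3 -c "
from workcell import bot,monitor
print(abs(monitor.read_state()['qvel']).max());print(bot.job_done())"
```

```text
0.002136509116525049
the job is handed in; nothing more can be done
None
```

I opened the red cap, lifted it straight off and handed the job in at about 9 s. It was held still and level, about 99 mm above its shaker. The hand-in gives no verdict, so success is judged only from my own checks.

- **Turning:** anticlockwise (seen from above) stopped at once, at -0.48 N m. Clockwise turned freely to the open stop, at +0.46 N m. I backed off 0.07 rad before lifting.
- **Last checks:**
  - The cap was gripped at 43.6 mm opening with 25 N commanded, and the outside force was about 0.5 N.
  - The joints were practically still.
  - The final pictures show the cap level and the red shaker's collar open. The blue cap and the open shaker look as they did at the start. The roasting tray, ramekins, tongs and spatula were not in those last views.
- **Disagreements:**
  - The cameras differed by about 3 mm in x on where the cap was, so I used a middle value.
  - A side force of up to 9 N showed at the open stop. It was gone after the lift.

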